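Close a mosaic joint on the joining stage with the outer of two coaxial knobs

TASK

Lay the loose half of the broken mosaic block in the seat of the joining stage, between the guides, with its broken edge towards the clamped half and its dark border row continuing the other's. Then close the joint with the outer (wide, lower) of the two coaxial knobs until the two halves are pushed up to the fence and bear on each other with about 10 newtons, never as hard as 28, and let go. The inner knob holds the sideways alignment and must stay as it is, the clamped half is moved by the knob only, and the other things on the table stay where they are.

Things in the scene. Friction and masses are not known exactly. Their poses are not given: they have to be found in the camera images.
- stage: Joining stage, fixed to the table: dark cast base 340 mm (y) by 140 mm (x), with an ear on its -x side carrying the drive housing (top 46 mm over the table) and the knobs. Origin on the table top; +y is the closing direction, from the clamped half to the fence; z up. Seat and feed centre line at x = +25 mm, knob axis at x = -90, y = -40 mm. Only the inner knob is higher than 70 mm.
- seat (a point): Point on the seat floor (44 mm over the table), mid-way between the guides, where the fragment's origin comes to lie, within 2 mm along y. Axes as the stage's. Steel guides: 54 mm apart, 6 mm high, 33 mm long each way along y. The cork-faced fence, 20 mm high, is set by hand 28 to 32 mm away at +y; cork gives 0.1 mm per N. The fragment may lie 8 mm short of it at first: closing pushes it home.
- fragment: The loose half: mosaic block 50 mm (x) by 60 mm (y) by 24 mm high, 130 to 210 g, grey mortar under 5 by 6 glass cubes, gold-brown with a dark green border row along its +x side. Origin at the centre of its underside; broken edge at its -y end. Starts flat on the table left of the stage, y within 0.7 rad of the world's y. The strip and the L-shaped piece near it do not belong here.
- broken_edge (a point): Centre of the fragment's broken end face (the -y end), 12 mm above its underside; axes as the fragment's.
- feed_slide: Feed slide of the stage with the clamped half (same 50 by 60 by 24 mm block, underside level with the seat floor) between two aluminium jaws. Origin on the feed centre line, 67.5 mm behind (-y of) the clamped half's broken face, 26 mm over the table; axes as the stage's.
- clamped_edge (a point): Centre of the clamped half's broken face, 12 mm above its underside; axes as the stage's. At the start it stands 49 to 59 mm before point seat (-y), that is 17 to 31 mm clear of a fragment that touches the fence.
- outer_knob (a joint): Outer knob angle, rad: black knurled disc 60 mm across, 49 to 67 mm over the table, vertical axis. Grows anticlockwise from above and feeds the clamped half to the fence (+y), 12 mm per rad; some 1.5 to 2.8 rad are needed. A steady drag of about 0.25 N m is felt while it turns and holds it where it is left (up to 20 N between the halves); each N between the halves adds 0.012 N m, so 10 N add 0.12 N m.
- outer_grip (a point): Centre of the outer knob on the knob axis, 58 mm over the table, mid-height of its knurled rim. The rim is 30 mm from the axis and clear all round.
- inner_knob (a joint): Inner knob angle, rad: slim aluminium knurled knob 32 mm across, 70 to 94 mm over the table, on top of the outer knob and coaxial with it. It shifts the cross slide under the seat along the stage's x, 6 mm per rad, against a light drag (0.08 N m, so about 14 N sideways on the seat shifts it too). It starts set right and is to stay.
- inner_mark (a point): The index line's outer end on the rim of the inner knob's top, 16 mm from the knob axis, 94 mm over the table.
- strip_piece: Bystander: mosaic strip 90 by 30 by 24 mm, origin under its centre.
- corner_piece: Bystander: L-shaped mosaic piece 60 by 60 by 24 mm, origin under the centre of its outline.
- thermos_cup: Bystander: steel cup, 74 mm across, 85 mm high, origin under its centre.
- paste_jar: Bystander: jar, 64 mm across, 75 mm high, origin under its centre.
- chisel: Bystander: chisel with wooden handle, 190 mm long, lying.
- mortar_brush: Bystander: wooden brush, 200 mm long, lying.
- mosaic_hammer: Bystander: small hammer, 240 mm long, lying.

How it is judged (in metres and radians):
On the way, in this order (a step that is already met when the one before it is completed fails the run):
1. the loose half lies in the seat between the guides, right way round and let go, the joint still open (x of fragment in the frame of seat between -0.004 and 0.004 m and z of fragment in the frame of seat between -0.0025 and 0.0025 m and angle between the y axis of fragment and the y axis of seat, either way round below 0.09 rad and angle between fragment's own z axis and vertical below 0.06 rad and y of broken_edge in the frame of seat below -0.02 m and y of fragment in the frame of seat above -0.016 m and contact force between the fingers and fragment below 0.3 N and horizontal distance between broken_edge and clamped_edge above 0.004 m), for 0.2 s.
2. the joint is closed and bears with 5 to 18 N (x of fragment in the frame of seat between -0.004 and 0.004 m and z of fragment in the frame of seat between -0.0025 and 0.0025 m and angle between the y axis of fragment and the y axis of seat, either way round below 0.09 rad and angle between fragment's own z axis and vertical below 0.06 rad and y of broken_edge in the frame of seat below -0.02 m and contact force between feed_slide and fragment between 5 and 18 N), for 0.2 s.
At the end, for the whole second after the job is handed in: The loose half lies flat in the seat (within 4 mm of the centre line and 5 degrees, right way round), its back at the fence (origin less than 5 mm short of the seat point); the broken edges meet within 5 mm and press with 5 to 18 N; all at rest; the inner knob's mark within 2 mm of its start (all of step 2 and y of fragment in the frame of seat above -0.005 m and horizontal distance between broken_edge and clamped_edge below 0.005 m and distance of inner_mark from where it was at the start of the episode below 0.002 m and linear speed of fragment below 0.01 m/s and velocity of joint outer_knob between -0.05 and 0.05 rad/s); the robot touches nothing.
It fails at once if the halves are pressed together with more than 28 N (contact force between feed_slide and fragment above 28 N).
It fails at once if the inner knob is turned (its mark moves more than 2 mm) (distance of inner_mark from where it was at the start of the episode above 0.002 m).
It fails at once if the robot pushes on the clamped half or its slide instead of using the knob (more than 4 N) (contact force between the arm and feed_slide above 4 N).
It fails at once if the fingers push on the clamped half or its slide (more than 4 N) (contact force between the fingers and feed_slide above 4 N).
It fails at once if another thing on the table is moved by more than 30 mm (distance of any of strip_piece, corner_piece, thermos_cup, paste_jar, chisel, mortar_brush, mosaic_hammer from where it was at the start of the episode above 0.03 m).
It also fails if it takes over 69 s, if anything falls off the work surface, if the arm or the gripper's body presses on something with over 40 N, if the wrist force passes 120 N, or if a joint passes its speed limit or range.

ROBOT

A 6-joint arm with a two-finger parallel gripper is mounted at the origin on the work surface. World frame = base frame: x ahead of the robot, y to its left, z up, the work surface at z = 0. Lengths are in m, angles in degrees, forces in N, time in s.
With the tool pointing down it reaches from about 0.375 to 0.9 m from the base axis. Payload 3.1 kg.
Tool frame: the origin (TCP) lies on the centre line of the jaws, within the pads' length; the fingertips stand 25 mm ahead of it and the grasp point (between the pads) lies 6 mm ahead of it; z points along the fingers, y is the line along which they close (so a half turn about z gives the same grasp; the last joint's range is limited). The gripper opens to 87 mm and grips with 3 to 60 N. Pads are 19 mm wide; open, the fingers measure 117 mm over their backs; the gripper's body (75 mm by 190 mm) begins 51 mm behind the grasp point.
Start: joints at [-86.087, 30.224, 82.088, -0, 67.689, -10.227], TCP at [0.153, -0.606, 0.248] pointing down, gripper open.
Joint ranges: [-176.69, 176.69], [-43.24, 126.21], [12.49, 139.97], [-82, 262], [0, 151.66], [-163.58, 163.58]. Speed limits (degrees/s): [159.86, 159.86, 180, 180, 180, 180].

INTERFACE

Orientations are given as a 3x3 rotation matrix whose columns are the frame's x, y, z axes.
In Python, from rig import bot, cams, models gives the robot as it stands. The module is installed in compiled form; this text tells all that it offers.
- The arm moves only by the shell command python3 -m handwheel 'ROWS' [OPENING]. ROWS is JSON, a list of rows, each a list of 6 numbers: the shift along the world's x, y, z each as a share of 1 m, from -1 to 1, then the turn, a rotation vector about the world's x, y, z each as a share of 2 rad, from -1 to 1. In form: [[dx, dy, dz, wx, wy, wz], ...]. A call has exactly 8 rows; each row is the pose to reach, as a shift and turn from the pose commanded when the call began; what a row does not reach only later rows make up. A row lasts 1/12 s, in which the tool goes at most 41.7 mm and 7.16 degrees, less where a joint would pass 70% of its speed; a pose out of reach is approached as far as the arm can. A call with a number of a shift or a turn outside -1 to 1 is refused whole. A call with a gripper value outside its range is refused whole. OPENING is the opening, from -1 (shut) to 1 (fully open), so that 0 is half open, set as the call begins (- or left out, the last holds). The fingers move at their own pace and stop on an object; the grip force is fixed at half the most. Time passes only in rows, so rows that repeat a pose let the fingers close, or fill a call up. It gives the time, the measured TCP pose, the force, the opening and the grip force at its end, in the units of the state.
- bot.read_state(): the state, without advancing time (a new reading comes with each control period).
- cams.capture(name): name is "scene" or "top" or "wrist"; returns (picture, depth): 420x560x3 uint8, blue, green, red; 420x560 float32, m along the optical axis (not along the pixel's ray), 0 where there is no reading.
- cams.calibration(name): a dict with "mtx" (3x3 intrinsics, pixels), "R" (3x3) and "t" (3): a world point X has camera coordinates R X + t; the wrist camera has in their place "tool_from_camera" (4x4, takes a point from camera to tool coordinates, whose origin is the TCP and whose axes are the flange's). Camera axes: x right, y down, z forward; pixel columns grow to the right and rows downward; lengths in m; the calibration is good to about 2 mm. A picture is of the moment at which its call begins: read the wrist's pose just before it. calibration takes no time and is no camera call.
- bot.hand_in(): hands the job in; it is judged then, once.
Trained networks look in the newest picture that a camera, given by its name, has taken for a name from the list of things; names that differ only in an ending like _2 or _b are one class to them, and where a whole thing is asked for, a point or a joint stands for the part that bears it (a point fixed in the world has none). Each returns a list of dicts, best first, with "conf" (0 to 1); they miss things now and then, are a little off and sometimes report something else, mostly with a low value. They report only what shows in the picture. A call takes as long as a camera call.
- models.spot_in(query, camera): "position" ([column, row] in pixels, amid what is visible of it).
- models.tip_of(query, camera): "position" ([column, row] in pixels: a listed point, or the origin of a listed thing).
The state is a dict: "time_s": time; "joint_positions": joint angles; "qvel": joint speeds; "tau": joint torques, N m; "position": TCP position; "tcp_rot": TCP orientation; "force": force on the tool from outside, world axes, zero at the start; "moment": the same for the moment, N m; "opening": opening from 0.0 (shut) to 1.0 (fully open); "grasp_force": force on a finger pad.
Only numpy, scipy, OpenCV 4.12 (cv2) and the standard library are available. Lean on these libraries where they do the work, as an engineer would, in place of code of your own. Each camera call takes 0.05 s, during which the arm holds its last target. There are 200 camera calls.

## Working session

There is one attempt and no reset: what is moved stays moved. The work goes in short steps, Python scripts to look and compute and a shell command to move; the robot and the scene stay as the last step left them, time stands still between calls to the robot, and variables do not carry over. Pictures are saved under pics/ and viewed, at most 10 in all, crops included, and the job is handed in when it is done.

```bash
mkdir -p pics; cat > h.py <<'E'
import numpy as np, cv2
from rig import bot, cams, models
def snap(n,f=None):
    s=bot.read_state(); im,d=cams.capture(n)
    if f: cv2.imwrite('pics/'+f,im)
    return s,im,d
def cam(n,s):
    c=cams.calibration(n); K=np.array(c['mtx'])
    if 'R' in c: R=np.array(c['R']);t=np.array(c['t']).ravel(); return K,R.T,-R.T@t
    T=np.array(c['tool_from_camera']);Rt=np.array(s['tcp_rot']);p=np.array(s['position'])
    return K,Rt@T[:3,:3],Rt@T[:3,3]+p
def world(n,s,d):
    K,R,o=cam(n,s);v,u=np.mgrid[:d.shape[0],:d.shape[1]]
    r=np.stack([(u-K[0,2])/K[0,0],(v-K[1,2])/K[1,1],np.ones(u.shape)],-1)*d[...,None]
    return r@R.T+o
def atz(n,s,px,z):
    K,R,o=cam(n,s);r=R@np.linalg.solve(K,[px[0],px[1],1]);return o+r*(z-o[2])/r[2]
E
python3 - <<'E'
from h import *
np.set_printoptions(precision=4,suppress=True)
for n in('top','scene'):
    s,im,d=snap(n,n+'0.png')
    for q,z in(('fragment',0),('stage',0),('seat',.044),('outer_grip',.058),('inner_mark',.094),('clamped_edge',.056),('broken_edge',.012),('feed_slide',.026)):
        for r in models.tip_of(q,n)[:2]: print(n,q,round(r['conf'],2),np.round(r['position']),atz(n,s,r['position'],z))
print(s['position'],s['opening'],s['time_s'],np.array(s['tcp_rot']),s['force'])
E
```

```text
top fragment 0.58 [172. 192.] [0.6138 0.2583 0.    ]
top stage 0.75 [302. 213.] [ 0.5678 -0.1467  0.    ]
top stage 0.36 [271. 190.] [ 0.6374 -0.047   0.    ]
top seat 0.88 [271. 192.] [ 0.618  -0.0489  0.044 ]
top outer_grip 0.55 [306. 237.] [ 0.4863 -0.1586  0.058 ]
top outer_grip 0.54 [205. 150.] [0.7365 0.1609 0.058 ]
top inner_mark 0.64 [311. 232.] [ 0.4957 -0.172   0.094 ]
top inner_mark 0.26 [300. 208.] [ 0.5632 -0.1362  0.094 ]
top clamped_edge 0.81 [291. 198.] [ 0.6006 -0.1097  0.056 ]
top broken_edge 0.39 [302. 203.] [ 0.5969 -0.1475  0.012 ]
top feed_slide 0.66 [306. 202.] [ 0.599  -0.1572  0.026 ]
top feed_slide 0.21 [160. 160.] [0.7048 0.3026 0.026 ]
scene fragment 0.55 [366. 208.] [0.6083 0.255  0.    ]
scene stage 0.77 [265. 248.] [ 0.5721 -0.1291  0.    ]
scene stage 0.43 [277. 231.] [ 0.5313 -0.0587  0.    ]
scene seat 0.73 [296. 238.] [ 0.6246 -0.0481  0.044 ]
scene seat 0.68 [263. 248.] [ 0.6054 -0.1556  0.044 ]
scene outer_grip 0.55 [244. 219.] [ 0.4763 -0.1452  0.058 ]
scene inner_mark 0.68 [240. 215.] [ 0.4879 -0.1617  0.094 ]
scene inner_mark 0.61 [244. 218.] [ 0.5081 -0.1607  0.094 ]
scene clamped_edge 0.72 [280. 234.] [ 0.5952 -0.0873  0.056 ]
scene broken_edge 0.57 [364. 208.] [0.6099 0.239  0.012 ]
scene broken_edge 0.37 [380. 183.] [0.5433 0.3755 0.012 ]
scene feed_slide 0.55 [261. 251.] [ 0.597  -0.1566  0.026 ]
[ 0.1527 -0.606   0.2475] 1.002725768066589 0.45 [[ 0.9697  0.2443 -0.    ]
 [ 0.2443 -0.9697  0.0001]
 [ 0.     -0.0001 -1.    ]] [0.133  0.1536 0.5769]
```

View pics/top0.png

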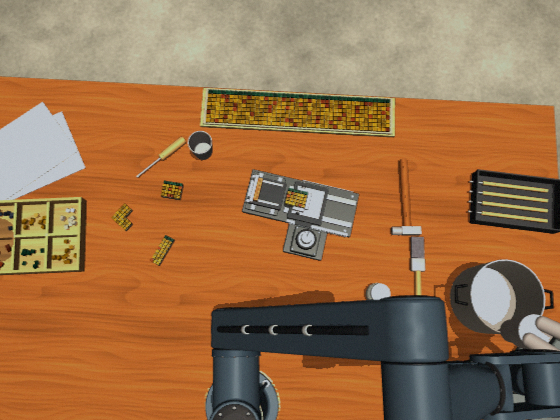

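```bash
python3 -c "
from h import *
np.set_printoptions(precision=4,suppress=True)
c=cams.calibration('wrist');print(np.array(c['tool_from_camera']),np.array(c['mtx']))"
python3 -m handwheel '[[0.19,0.25,0.1,0,0,0.29],[0.19,0.25,0.1,0,0,0.29],[0.19,0.25,0.1,0,0,0.29],[0.19,0.25,0.1,0,0,0.29],[0.19,0.25,0.1,0,0,0.29],[0.19,0.25,0.1,0,0,0.29],[0.19,0.25,0.1,0,0,0.29],[0.19,0.25,0.1,0,0,0.29]]' 1
python3 -m handwheel '[[0.18,0.25,0.0,0,0,0.29],[0.18,0.25,0.0,0,0,0.29],[0.18,0.25,0.0,0,0,0.29],[0.18,0.25,0.0,0,0,0.29],[0.18,0.25,0.0,0,0,0.29],[0.18,0.25,0.0,0,0,0.29],[0.18,0.25,0.0,0,0,0.29],[0.18,0.25,0.0,0,0,0.29]]'
```

```text
[[-0.0001 -0.9589 -0.2836  0.0777]
 [ 1.     -0.0004  0.001   0.0001]
 [-0.001  -0.2836  0.9589 -0.1359]
 [ 0.      0.      0.      1.    ]] [[373.8766   0.     277.2511]
 [  0.     373.8766 210.1206]
 [  0.       0.       1.    ]]
time_s: 1.57
position: [0.3437, -0.354, 0.3486]
tcp_rot: [[0.677, 0.736, 0.001], [0.736, -0.677, -0.0], [0.0, 0.001, -1.0]]
force: [0.7, 0.3, 0.3]
opening: 1.0
grasp_force: 0.0
time_s: 2.23
position: [0.5249, -0.1018, 0.3478]
tcp_rot: [[0.159, 0.987, 0.002], [0.987, -0.159, 0.002], [0.002, 0.002, -1.0]]
force: [0.0, -0.0, 0.6]
opening: 1.0
grasp_force: 0.0
```

```bash
python3 - <<'E'
from h import *
np.set_printoptions(precision=4,suppress=True)
n='wrist';s,im,d=snap(n,'w1.png')
for q,z in(('stage',0),('seat',.044),('outer_grip',.058),('inner_mark',.094),('clamped_edge',.056),('feed_slide',.026)):
    for r in models.tip_of(q,n)[:2]: print(n,q,round(r['conf'],2),np.round(r['position']),atz(n,s,r['position'],z))
W=world(n,s,d)
np.savez('w1.npz',W=W,im=im)
E
```

```text
wrist stage 0.94 [322. 180.] [ 0.5799 -0.135   0.    ]
wrist stage 0.66 [346. 157.] [ 0.614  -0.1096  0.    ]
wrist seat 0.57 [350. 110.] [ 0.6175 -0.049   0.044 ]
wrist outer_grip 0.56 [251. 222.] [ 0.4839 -0.1583  0.058 ]
wrist inner_mark 0.85 [261. 236.] [ 0.4967 -0.1658  0.094 ]
wrist inner_mark 0.61 [354. 111.] [ 0.6119 -0.0479  0.094 ]
wrist clamped_edge 0.72 [348. 158.] [ 0.6071 -0.1009  0.056 ]
wrist feed_slide 0.56 [340. 202.] [ 0.5959 -0.1607  0.026 ]
```

View pics/w1.png

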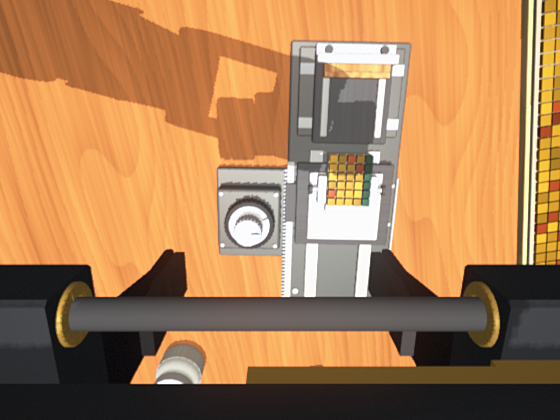

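```bash
python3 - <<'E'
import numpy as np,cv2
np.set_printoptions(precision=4,suppress=True)
z=np.load('w1.npz');W=z['W'];im=z['im']
W[260:]=np.nan
def cl(lo,hi,box,nm):
    c0,c1,r0,r1=box;P=W[r0:r1,c0:c1].reshape(-1,3);P=P[(P[:,2]>lo)&(P[:,2]<hi)]
    if len(P)<10: print(nm,len(P));return
    r=cv2.minAreaRect((P[:,:2]*1e3).astype(np.float32));print(nm,len(P),P.mean(0),P[:,2].std(),np.round(r[0],1),np.round(r[1],1),round(r[2],1))
cl(.085,.11,(220,290,190,250),'inner')
cl(.06,.078,(220,290,190,250),'outer')
cl(.061,.08,(320,375,145,210),'clamped')
cl(.058,.08,(310,405,40,85),'fence')
cl(.046,.056,(305,330,70,150),'guideL')
cl(.046,.056,(375,392,70,150),'guideR')
for r in (60,68,76,90,110,130,140,150): print(r,W[r,300:400:4,2]*1e3//1)
for c in (330,350,370): print(c, W[50:215:5,c,2]*1e3//1)
E
```

```text
inner 636 [ 0.4822 -0.1596  0.0925] 0.0017737754659596923 [ 481.6 -160.2] [31.2 31.4] 79.7
outer 1212 [ 0.4839 -0.1553  0.0664] 0.002066088788620759 [ 481.5 -160.9] [59.9 58.8] 56.6
clamped 2121 [ 0.6044 -0.1257  0.0665] 0.0016121625778149852 [ 604.7 -126.3] [59.1 49. ] 79.9
fence 1765 [ 0.6265 -0.0046  0.0623] 0.0013485009064104685 [626.5  -5.2] [24.2 85.7] 79.8
guideL 439 [ 0.5884 -0.041   0.0488] 0.0011876579794897356 [589.1 -38.6] [71.9  8.1] 79.8
guideR 416 [ 0.6494 -0.0519  0.0487] 0.0009248697951928555 [649.2 -54. ] [63.3  8.6] 79.7
60 [25. 27. 25. 26. 50. 64. 63. 61. 64. 62. 62. 63. 62. 63. 63. 63. 62. 62.
 63. 63. 63. 63. 62. 63. 62.]
68 [31. 29. 30. 29. 41. 43. 61. 60. 59. 61. 59. 61. 61. 61. 61. 60. 60. 61.
 61. 60. 62. 60. 59. 41. 31.]
76 [28. 27. 26. 26. 41. 42. 62. 63. 61. 62. 61. 63. 63. 62. 62. 63. 62. 61.
 60. 62. 62. 64. 63. 30. 29.]
90 [26. 27. 26. 28. 43. 43. 49. 48. 44. 42. 43. 43. 41. 44. 42. 43. 43. 42.
 43. 43. 48. 49. 43. 27. 27.]
110 [28. 26. 26. 27. 43. 42. 48. 43. 43. 42. 42. 43. 44. 43. 43. 42. 42. 42.
 41. 47. 47. 42. 27. 26. 25.]
130 [27. 27. 26. 41. 42. 48. 49. 41. 42. 43. 43. 43. 43. 43. 43. 41. 42. 41.
 44. 48. 48. 42. 26. 31. 30.]
140 [15. 14. 16. 42. 43. 43. 42. 41. 43. 44. 43. 43. 44. 41. 42. 41. 42. 43.
 41. 43. 42. 43. 17. 16. 16.]
150 [17. 18. 18. 18. 16. 17. 15. 17. 16. 17. 17. 17. 16. 16. 16. 17. 17. 17.
 17. 18. 15. 15. 16. 16. 17.]
330 [52. 62. 63. 61. 61. 63. 42. 42. 42. 43. 43. 41. 43. 41. 41. 42. 41. 43.
 42. 17. 17. 63. 66. 65. 66. 69. 68. 66. 63. 68. 66. 67. 54.]
350 [49. 62. 62. 60. 60. 61. 42. 42. 41. 43. 43. 42. 43. 43. 44. 40. 43. 42.
 42. 18. 17. 59. 65. 65. 68. 67. 66. 68. 62. 67. 67. 67. 54.]
370 [50. 62. 62. 61. 60. 62. 42. 42. 44. 42. 43. 44. 42. 42. 43. 44. 44. 43.
 42. 16. 17. 59. 67. 65. 66. 66. 66. 68. 57. 57. 58. 57. 44.]
```

```bash
python3 -m handwheel '[[0.085,0.32,-0.05,0,0,0],[0.085,0.32,-0.05,0,0,0],[0.085,0.32,-0.05,0,0,0],[0.085,0.32,-0.05,0,0,0],[0.085,0.32,-0.05,0,0,0],[0.085,0.32,-0.05,0,0,0],[0.085,0.32,-0.05,0,0,0],[0.085,0.32,-0.05,0,0,0]]'
python3 - <<'E'
from h import *
np.set_printoptions(precision=4,suppress=True)
n='wrist';s,im,d=snap(n,'w2.png')
print(s['position'],s['qvel'])
for q,z in(('fragment',0),('broken_edge',.012)):
    for r in models.tip_of(q,n)[:2]: print(n,q,round(r['conf'],2),np.round(r['position']),atz(n,s,r['position'],z))
W=world(n,s,d);W[250:]=np.nan
m=((W[...,2]>.013)&(W[...,2]<.03)).astype(np.uint8)
k,L,st,ce=cv2.connectedComponentsWithStats(m)
for i in range(1,k):
    if st[i,4]>300:
        P=W[L==i];r=cv2.minAreaRect((P[:,:2]*1e3).astype(np.float32));print(st[i],P.mean(0),np.round(r[0],1),np.round(r[1],1),round(r[2],1))
E
```

```text
time_s: 3.25
position: [0.6078, 0.2127, 0.2976]
tcp_rot: [[0.166, 0.986, 0.0], [0.986, -0.166, -0.0], [-0.0, 0.0, -1.0]]
force: [0.5, 0.4, -0.4]
opening: 1.002
grasp_force: 0.0
[0.6078 0.2127 0.2976] [ 41.5437  26.7771 -35.9694  -0.421    8.3229  41.257 ]
wrist fragment 0.77 [281. 128.] [0.6198 0.2571 0.    ]
wrist fragment 0.18 [367.  71.] [0.7221 0.302  0.    ]
wrist broken_edge 0.75 [279. 156.] [0.612  0.2283 0.012 ]
[ 128    0   81   40 1831] [0.5229 0.3883 0.0208] [525.7 383.7] [36.  79.7] 80.7
[ 297    8  146  124 2635] [0.7404 0.2818 0.0203] [721.6 303.4] [ 25.4 189.4] 43.2
[ 257  101   48   58 2530] [0.6196 0.2577 0.0211] [619.5 256.8] [59.9 49.9] 83.5
[  68  124   88   49 2379] [0.4329 0.2689 0.0214] [432.1 268.4] [29.7 90.4] 64.3
[ 480  146   80  104 7120] [0.8769 0.1308 0.0225] [878.2 128.3] [121.4  88.3] 89.5
[400 165  42  47 475] [0.7721 0.1593 0.0218] [768.1 162.6] [57.4 26.7] 50.7
```

View pics/w2.png

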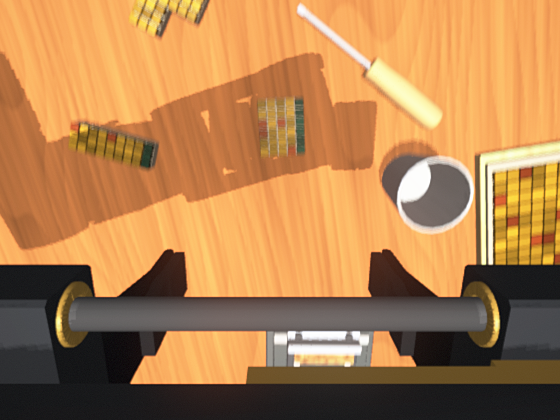

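```bash
python3 -m handwheel '[[0.01,0.038,-0.04,0,0,0.027],[0.01,0.038,-0.08,0,0,0.027],[0.01,0.038,-0.12,0,0,0.027],[0.01,0.038,-0.16,0,0,0.027],[0.01,0.038,-0.17,0,0,0.027],[0.01,0.038,-0.17,0,0,0.027],[0.01,0.038,-0.17,0,0,0.027],[0.01,0.038,-0.17,0,0,0.027]]'
python3 - <<'E'
from h import *
np.set_printoptions(precision=4,suppress=True)
n='wrist';s,im,d=snap(n)
print(s['position'],s['qvel'])
W=world(n,s,d)
m=((W[...,2]>.013)&(W[...,2]<.03)).astype(np.uint8)
k,L,st,ce=cv2.connectedComponentsWithStats(m)
for i in range(1,k):
    if st[i,4]>300:
        P=W[L==i];r=cv2.minAreaRect((P[:,:2]*1e3).astype(np.float32));print(st[i],P.mean(0),np.round(r[0],1),np.round(r[1],1),round(r[2],1))
E
```

```text
time_s: 4.07
position: [0.6192, 0.2493, 0.13]
tcp_rot: [[0.112, 0.994, 0.004], [0.994, -0.112, 0.001], [0.001, 0.004, -1.0]]
force: [-0.3, -0.5, 0.5]
opening: 0.993
grasp_force: 0.0
[0.6192 0.2493 0.13  ] [ 0.5834 -1.1962 -0.8622  0.0277 -0.1433  0.016 ]
[  26    0  134   52 3823] [0.5212 0.3854 0.0208] [523.9 381.6] [28.5 77.4] 83.7
[ 311   15  220  204 6465] [0.7389 0.2838 0.0203] [721.2 303.1] [ 25.2 190. ] 44.3
[ 239  160   74   87 6125] [0.6197 0.2593 0.0214] [619.6 257.5] [59.9 49.6] 83.9
[   0  194   78   64 3314] [0.4532 0.2612 0.0211] [448.7 261.1] [30.3 53.5] 64.1
[428 253  72  42 803] [0.7414 0.1975 0.0218] [747.7 196. ] [53.4 17.1] 19.4
```

```bash
python3 -m handwheel '[[0,0.008,-0.03,0,0,0.003],[0,0.008,-0.06,0,0,0.003],[0,0.008,-0.08,0,0,0.003],[0,0.008,-0.096,0,0,0.003],[0,0.008,-0.096,0,0,0.003],[0,0.008,-0.096,0,0,0.003],[0,0.008,-0.096,0,0,0.003],[0,0.008,-0.096,0,0,0.003]]'
python3 -m handwheel '[[0,0,0,0,0,0],[0,0,0,0,0,0],[0,0,0,0,0,0],[0,0,0,0,0,0],[0,0,0,0,0,0],[0,0,0,0,0,0],[0,0,0,0,0,0],[0,0,0,0,0,0]]' -1
```

```text
time_s: 4.78
position: [0.6191, 0.2588, 0.0343]
tcp_rot: [[0.104, 0.995, 0.004], [0.995, -0.104, 0.001], [0.002, 0.004, -1.0]]
force: [0.7, 0.4, 1.0]
opening: 1.002
grasp_force: 0.0
time_s: 5.45
position: [0.6176, 0.2585, 0.0318]
tcp_rot: [[0.104, 0.995, 0.001], [0.995, -0.104, 0.0], [0.0, 0.001, -1.0]]
force: [1.1, -0.7, -1.2]
opening: 0.574
grasp_force: 30.0
```

```bash
python3 -m handwheel '[[0,0,0.04,0,0,0],[0,-0.01,0.08,0,0,0],[0,-0.05,0.1,0,0,-0.01],[0,-0.09,0.1,0,0,-0.02],[0,-0.13,0.1,0,0,-0.037],[0,-0.17,0.1,0,0,-0.037],[0,-0.21,0.1,0,0,-0.037],[0,-0.25,0.1,0,0,-0.037]]'
python3 -m handwheel '[[0,-0.03,0,0,0,0],[0,-0.06,0,0,0,0],[0,-0.061,0,0,0,0],[0,-0.061,0,0,0,0],[0,-0.061,0,0,0,0],[0,-0.061,0,0,0,0],[0,-0.061,0,0,0,0],[0,-0.061,0,0,0,0]]'
python3 - <<'E'
from h import *
np.set_printoptions(precision=4,suppress=True)
n='wrist';s,im,d=snap(n,'w3.png')
print(s['position'],s['opening'])
W=world(n,s,d)
# fragment in hand, cues: top at z~tcp-.008
m=((W[...,2]>s['position'][2]-.02)&(W[...,2]<s['position'][2]+.006)).astype(np.uint8)
k,L,st,ce=cv2.connectedComponentsWithStats(m)
for i in range(1,k):
    if st[i,4]>300:
        P=W[L==i];r=cv2.minAreaRect((P[:,:2]*1e3).astype(np.float32));print(st[i],P.mean(0),np.round(r[0],1),np.round(r[1],1),round(r[2],1))
E
```

```text
time_s: 6.12
position: [0.6164, 0.0069, 0.1314]
tcp_rot: [[0.177, 0.984, -0.001], [0.984, -0.177, 0.0], [0.0, -0.001, -1.0]]
force: [0.4, 0.1, -1.9]
opening: 0.576
grasp_force: 30.0
time_s: 6.78
position: [0.6172, -0.0511, 0.1317]
tcp_rot: [[0.175, 0.985, -0.0], [0.985, -0.175, 0.0], [0.0, -0.0, -1.0]]
force: [-0.6, -0.0, -3.2]
opening: 0.571
grasp_force: 30.0
[ 0.6172 -0.0511  0.1317] 0.5710648400328041
[  187   215   184    82 10990] [ 0.6196 -0.0382  0.1219] [619.2 -41. ] [38.7 70.8] 80.4
[ 224  332  108   15 1522] [ 0.6127 -0.0768  0.1223] [612.7 -76.9] [ 9.2 48.7] 80.4
```

View pics/w3.png

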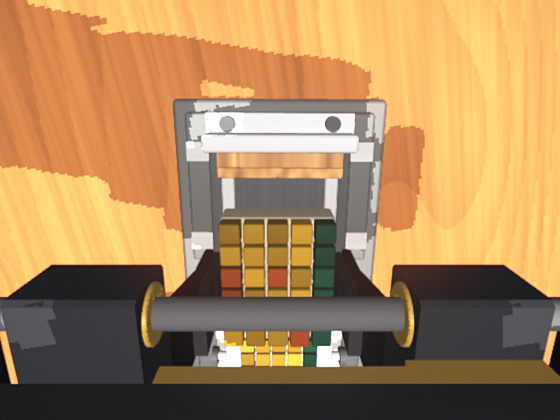

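```bash
python3 - <<'E'
from h import *
np.set_printoptions(precision=4,suppress=True)
n='wrist';s,im,d=snap(n)
W=world(n,s,d);a=np.radians(79.8);ys=np.array([np.cos(a),np.sin(a)]);xs=np.array([ys[1],-ys[0]])
o=np.array([.6189,-.0476]);P=(W[...,:2]-o);X=P@xs*1e3;Y=P@ys*1e3;Z=W[...,2]*1e3
t=(np.array(s['position'])[:2]-o);print('tcp',t@xs*1e3,t@ys*1e3)
g=(Z>46.2)&(Z<54)&(Y<26)&(Y>0)
for sg in(-1,1):
    q=g&(sg*X>20)&(sg*X<45);print(q.sum(),np.percentile(X[q],[2,10,50,90,98]),Z[q].mean())
f=(Z>56)&(Z<72)&(Y>15)&(Y<60)&(abs(X)<40);print('fence',np.percentile(Y[f],[1,3,50,97]))
f=(Z>114)&(Z<128)&(Y>5)&(Y<40)
q=f&(abs(X)<40);print('frag',np.percentile(Y[q],[95,98,99.5]))
q=f&(Y>18)&(Y<28);print(np.percentile(X[q],[1,4,50,96,99]))
E
```

```text
tcp -0.9808189324292608 -3.854093143152504
352 [-34.5649 -33.9279 -30.7456 -27.4918 -26.9166] 48.773102193437126
382 [27.0977 27.6743 31.1648 34.2499 34.7819] 48.77806619192312
fence [32.12   32.7025 44.7782 55.2746]
frag [24.6432 24.832  25.1395]
[-24.7136 -23.3327  -0.7669  21.4025  22.7681]
```

```bash
python3 -m handwheel '[[0.0013,0.0018,-0.02,0,0,0],[0.0013,0.0018,-0.035,0,0,0],[0.0013,0.0018,-0.045,0,0,0],[0.0013,0.0018,-0.05,0,0,0],[0.0013,0.0018,-0.053,0,0,0],[0.0013,0.0018,-0.054,0,0,0],[0.0013,0.0018,-0.055,0,0,0],[0.0013,0.0018,-0.055,0,0,0]]'
```

```text
time_s: 7.55
position: [0.6191, -0.0508, 0.0773]
tcp_rot: [[0.177, 0.984, 0.001], [0.984, -0.177, -0.0], [-0.0, 0.001, -1.0]]
force: [-0.4, 0.2, -3.0]
opening: 0.57
grasp_force: 30.0
```

```bash
python3 -m handwheel '[[0,0,-0.0005,0,0,0],[0,0,-0.001,0,0,0],[0,0,-0.0013,0,0,0],[0,0,-0.0013,0,0,0],[0,0,-0.0013,0,0,0],[0,0,-0.0013,0,0,0],[0,0,-0.0013,0,0,0],[0,0,-0.0013,0,0,0]]'
python3 -m handwheel '[[0,0,0,0,0,0],[0,0,0,0,0,0],[0,0,0,0,0,0],[0,0,0,0,0,0],[0,0,0,0,0,0],[0,0,0,0,0,0],[0,0,0,0,0,0],[0,0,0,0,0,0]]' 0.5
python3 -m handwheel '[[0,0,0.04,0,0,0],[0,0,0.08,0,0,0],[0,0,0.1,0,0,0],[0,0,0.1,0,0,0],[0,0,0.1,0,0,0],[0,0,0.1,0,0,0],[0,0,0.1,0,0,0],[0,0,0.1,0,0,0]]' 1
python3 - <<'E'
from h import *
np.set_printoptions(precision=4,suppress=True)
n='wrist';s,im,d=snap(n,'w4.png')
W=world(n,s,d);a=np.radians(79.8);ys=np.array([np.cos(a),np.sin(a)]);xs=np.array([ys[1],-ys[0]])
o=np.array([.6189,-.0476]);P=(W[...,:2]-o);X=P@xs*1e3;Y=P@ys*1e3;Z=W[...,2]*1e3
m=(Z>60)&(Z<78)&(abs(X)<27)&(Y>-45)&(Y<31)
r=cv2.minAreaRect(np.stack([X[m],Y[m]],-1).astype(np.float32));print(r,Z[m].mean())
print('front',np.percentile(Y[m],[99,99.8]))
f=(Z>56)&(Z<72)&(Y>31)&(Y<60)&(abs(X)<20);print('fence',np.percentile(Y[f],[1,3]))
E
```

```text
time_s: 8.22
position: [0.6188, -0.0508, 0.0757]
tcp_rot: [[0.177, 0.984, 0.0], [0.984, -0.177, -0.0], [-0.0, 0.0, -1.0]]
force: [-0.6, -0.1, -0.0]
opening: 0.57
grasp_force: 30.0
time_s: 8.88
position: [0.6185, -0.0507, 0.0755]
tcp_rot: [[0.177, 0.984, -0.0], [0.984, -0.177, 0.0], [-0.0, -0.0, -1.0]]
force: [0.1, -0.6, 0.5]
opening: 0.748
grasp_force: 0.2
time_s: 9.55
position: [0.6175, -0.0504, 0.1737]
tcp_rot: [[0.177, 0.984, -0.003], [0.984, -0.177, 0.001], [0.0, -0.004, -1.0]]
force: [0.2, -0.2, -0.2]
opening: 0.997
grasp_force: 0.0
((0.5217037200927734, -4.213409423828125), (48.895965576171875, 59.504249572753906), 0.2278042882680893) 66.10901828634388
front [25.1046 25.2695]
fence [32.0016 32.6169]
```

View pics/w4.png

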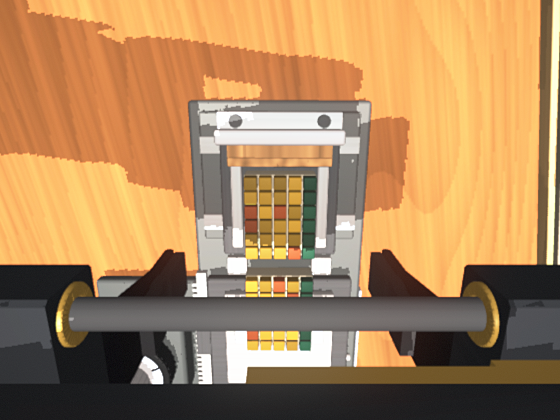

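```bash
python3 -m handwheel '[[-0.03,-0.03,0.01,0,0,0],[-0.06,-0.06,0.02,0,0,0],[-0.09,-0.09,0.02,0,0,0],[-0.12,-0.12,0.02,0,0,0],[-0.145,-0.154,0.02,0,0,0],[-0.145,-0.154,0.02,0,0,0],[-0.145,-0.154,0.02,0,0,0],[-0.145,-0.154,0.02,0,0,0]]'
python3 - <<'E'
from h import *
np.set_printoptions(precision=4,suppress=True)
n='wrist';s,im,d=snap(n,'w5.png');print(s['position'],np.abs(s['qvel']).max())
W=world(n,s,d);X,Y,Z=[W[...,i]*1e3 for i in range(3)]
near=np.hypot(X-481.6,Y+160.5)<45
for lo,hi in((84,105),(58,76)):
    m=near&(Z>lo)&(Z<hi);P=np.stack([X[m],Y[m]],-1).astype(np.float32)
    print(m.sum(),cv2.minAreaRect(P),cv2.minEnclosingCircle(P),Z[m].mean())
E
```

```text
time_s: 10.27
position: [0.4737, -0.2047, 0.1951]
tcp_rot: [[0.179, 0.984, -0.0], [0.984, -0.179, 0.001], [0.001, -0.0, -1.0]]
force: [-0.2, 0.1, -0.4]
opening: 1.0
grasp_force: 0.0
[ 0.4737 -0.2047  0.1951] 2.3269145708907937
1907 ((481.60888671875, -160.55055236816406), (31.90200424194336, 31.961673736572266), 24.26236343383789) ((481.56878662109375, -160.6043701171875), 16.25636100769043) 92.65397743352763
3550 ((481.50958251953125, -160.72958374023438), (59.225650787353516, 59.46607971191406), 30.36563491821289) ((481.4881591796875, -160.73667907714844), 30.08367919921875) 66.07118048433523
```

View pics/w5.png

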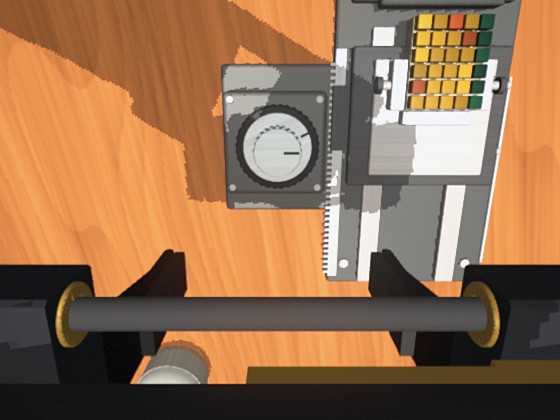

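```bash
python3 -m handwheel '[[0.008,0.03,0,0,0,-0.05],[0.008,0.044,0,0,0,-0.11],[0.008,0.044,-0.03,0,0,-0.175],[0.008,0.044,-0.06,0,0,-0.175],[0.008,0.044,-0.09,0,0,-0.175],[0.008,0.044,-0.11,0,0,-0.175],[0.008,0.044,-0.119,0,0,-0.175],[0.008,0.044,-0.119,0,0,-0.175]]'
```

```text
time_s: 10.98
position: [0.4813, -0.1587, 0.0744]
tcp_rot: [[0.502, 0.865, -0.004], [0.865, -0.502, 0.002], [0.0, -0.004, -1.0]]
force: [-0.9, 0.8, 0.2]
opening: 0.999
grasp_force: 0.0
```

```bash
python3 -m handwheel '[[0,-0.001,0.001,0,0,0],[0,-0.001,0.001,0,0,0],[0,-0.001,0.001,0,0,0],[0,-0.001,0.001,0,0,0],[0,-0.001,0.001,0,0,0],[0,-0.001,0.001,0,0,0],[0,-0.001,0.001,0,0,0],[0,-0.001,0.001,0,0,0]]'
python3 -c "
from h import *
for i in range(3): s=bot.read_state();print(s['position'],np.round(s['moment'],3),np.round(s['tau'],2))"
python3 -m handwheel '[[0,0,0,0,0,0],[0,0,0,0,0,0],[0,0,0,0,0,0],[0,0,0,0,0,0],[0,0,0,0,0,0],[0,0,0,0,0,0],[0,0,0,0,0,0],[0,0,0,0,0,0]]' -1
python3 -c "
from h import *
s=bot.read_state();print(s['position'],np.round(s['moment'],3),np.round(s['tau'],2))"
```

```text
time_s: 11.65
position: [0.4816, -0.1618, 0.0777]
tcp_rot: [[0.504, 0.864, 0.0], [0.864, -0.504, -0.0], [0.0, 0.0, -1.0]]
force: [-0.3, 0.1, 0.2]
opening: 0.997
grasp_force: 0.0
[ 0.48162292 -0.16178238  0.07768628] [-0.031 -0.076  0.024] [ 1.000e-02 -3.947e+01 -7.710e+00  5.000e-02  4.000e-02  0.000e+00]
[ 0.48162292 -0.16178238  0.07768628] [-0.031 -0.076  0.024] [ 1.000e-02 -3.947e+01 -7.710e+00  5.000e-02  4.000e-02  0.000e+00]
[ 0.48162292 -0.16178238  0.07768628] [-0.031 -0.076  0.024] [ 1.000e-02 -3.947e+01 -7.710e+00  5.000e-02  4.000e-02  0.000e+00]
time_s: 12.32
position: [0.4809, -0.1613, 0.0773]
tcp_rot: [[0.504, 0.864, -0.002], [0.864, -0.504, 0.001], [-0.0, -0.002, -1.0]]
force: [-1.9, 0.8, 1.0]
opening: 0.68
grasp_force: 30.0
[ 0.48092493 -0.16125538  0.07733951] [ 0.135  0.304 -0.016] [ -0.04 -39.34  -8.81   0.1   -0.55   0.  ]
```

```bash
python3 -m handwheel '[[0,0,0,0,0,0.03],[0,0,0,0,0,0.08],[0,0,0,0,0,0.14],[0,0,0,0,0,0.2],[0,0,0,0,0,0.26],[0,0,0,0,0,0.32],[0,0,0,0,0,0.38],[0,0,0,0,0,0.43]]'
python3 -c "
from h import *
s=bot.read_state();print(s['position'],np.round(s['moment'],3),np.round(s['tau'],2),s['qvel'][5])
s,im,d=snap('top','t1.png')
s=bot.read_state();print(s['position'],np.round(s['moment'],3),np.round(s['tau'],2),s['qvel'][5],s['joint_positions'])
a=cv2.resize(im[150:270,220:380],(640,480));cv2.imwrite('pics/t1c.png',a)
"
```

```text
time_s: 12.98
position: [0.482, -0.1614, 0.0774]
tcp_rot: [[-0.329, 0.944, 0.001], [0.944, 0.329, 0.001], [0.0, 0.001, -1.0]]
force: [0.8, 2.1, -0.5]
opening: 0.688
grasp_force: 30.0
[ 0.48199211 -0.16140135  0.07737096] [ 0.253  0.017 -0.229] [ -0.93 -39.93  -7.89  -0.48  -0.13   0.39] -66.85733341625107
[ 0.482009   -0.161397    0.07737174] [ 0.365 -0.068  0.25 ] [ -1.72 -39.96  -7.9   -0.19  -0.13  -0.06] 12.64185190540276 [-3.11498092e+01  3.73816508e+01  1.06468617e+02  7.13716819e-02
  3.61330190e+01 -5.06479038e+01]
```

View pics/t1c.png

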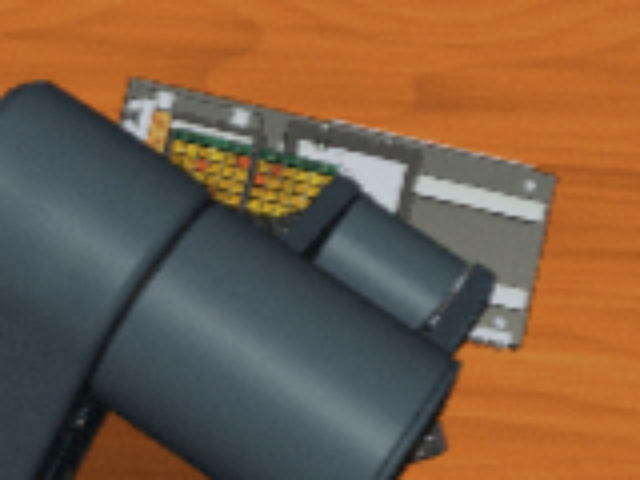

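```bash
cat > r.py <<'E'
from h import *
s=bot.read_state();R=np.array(s['tcp_rot']);print('yaw',np.degrees(np.arctan2(R[1,0],R[0,0])),'Mz',np.round(s['moment'][2],3),'tau6',np.round(s['tau'][5],3),'v',s['qvel'][5])
E
python3 -m handwheel '[[0,0,0,0,0,0.02],[0,0,0,0,0,0.045],[0,0,0,0,0,0.07],[0,0,0,0,0,0.095],[0,0,0,0,0,0.12],[0,0,0,0,0,0.145],[0,0,0,0,0,0.16],[0,0,0,0,0,0.175]]';python3 r.py
python3 -m handwheel '[[0,0,0,0,0,0.003],[0,0,0,0,0,0.006],[0,0,0,0,0,0.009],[0,0,0,0,0,0.012],[0,0,0,0,0,0.015],[0,0,0,0,0,0.018],[0,0,0,0,0,0.021],[0,0,0,0,0,0.024]]';python3 r.py
python3 -m handwheel '[[0,0,0,0,0,0.003],[0,0,0,0,0,0.006],[0,0,0,0,0,0.009],[0,0,0,0,0,0.012],[0,0,0,0,0,0.015],[0,0,0,0,0,0.018],[0,0,0,0,0,0.021],[0,0,0,0,0,0.024]]';python3 r.py
```

```text
time_s: 13.7
position: [0.4824, -0.1612, 0.0774]
tcp_rot: [[-0.628, 0.778, 0.001], [0.778, 0.628, 0.001], [-0.0, 0.002, -1.0]]
force: [2.7, 3.9, -0.6]
opening: 0.677
grasp_force: 30.0
yaw 128.93427225151575 Mz -0.243 tau6 -0.042 v -20.36160899265233
time_s: 14.37
position: [0.4824, -0.1612, 0.0774]
tcp_rot: [[-0.665, 0.747, 0.002], [0.747, 0.665, 0.001], [-0.001, 0.002, -1.0]]
force: [3.7, 4.8, -2.0]
opening: 0.68
grasp_force: 30.0
yaw 131.6459882853144 Mz -0.279 tau6 -0.215 v -4.111031878491354
time_s: 15.03
position: [0.4824, -0.1611, 0.0774]
tcp_rot: [[-0.7, 0.715, 0.002], [0.715, 0.7, 0.001], [-0.001, 0.002, -1.0]]
force: [4.5, 5.2, -2.5]
opening: 0.679
grasp_force: 30.0
yaw 134.3945820346148 Mz -0.311 tau6 -0.226 v -4.051796972106105
```

```bash

python3 -m handwheel '[[0,0,0,0,0,0.012],[0,0,0,0,0,0.024],[0,0,0,0,0,0.036],[0,0,0,0,0,0.048],[0,0,0,0,0,0.06],[0,0,0,0,0,0.072],[0,0,0,0,0,0.08],[0,0,0,0,0,0.083]]';python3 r.py
python3 -m handwheel '[[0,0,0,0,0,0.012],[0,0,0,0,0,0.024],[0,0,0,0,0,0.036],[0,0,0,0,0,0.048],[0,0,0,0,0,0.06],[0,0,0,0,0,0.072],[0,0,0,0,0,0.08],[0,0,0,0,0,0.083]]';python3 r.py
python3 -m handwheel '[[0,0,0,0,0,0.003],[0,0,0,0,0,0.006],[0,0,0,0,0,0.009],[0,0,0,0,0,0.012],[0,0,0,0,0,0.015],[0,0,0,0,0,0.018],[0,0,0,0,0,0.021],[0,0,0,0,0,0.024]]';python3 r.py
python3 -c "
from h import *
s,im,d=snap('top')
cv2.imwrite('pics/t2c.png',cv2.resize(im[150:270,220:380],(640,480)))"
```

```text
time_s: 15.7
position: [0.4826, -0.161, 0.0774]
tcp_rot: [[-0.808, 0.589, 0.002], [0.589, 0.808, 0.001], [-0.001, 0.002, -1.0]]
force: [4.3, 5.5, -2.6]
opening: 0.683
grasp_force: 30.0
yaw 143.91105436662934 Mz -0.312 tau6 -0.285 v -3.406771356129857
time_s: 16.37
position: [0.4827, -0.1608, 0.0774]
tcp_rot: [[-0.894, 0.448, 0.002], [0.448, 0.894, 0.001], [-0.002, 0.002, -1.0]]
force: [5.2, 6.8, -2.8]
opening: 0.675
grasp_force: 30.0
yaw 153.41277631116463 Mz -0.253 tau6 -0.286 v -3.337261210023704
time_s: 17.03
position: [0.4827, -0.1607, 0.0774]
tcp_rot: [[-0.915, 0.404, 0.002], [0.404, 0.915, 0.001], [-0.002, 0.002, -1.0]]
force: [4.8, 6.7, -2.9]
opening: 0.682
grasp_force: 30.0
yaw 156.1412747993264 Mz -0.266 tau6 -0.231 v -4.102797497458129
```

View pics/t2c.png

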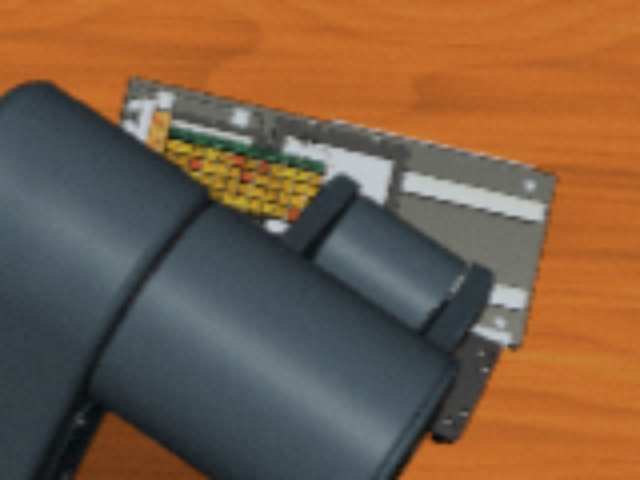

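```bash

python3 -m handwheel '[[0,0,0,0,0,0.003],[0,0,0,0,0,0.006],[0,0,0,0,0,0.009],[0,0,0,0,0,0.012],[0,0,0,0,0,0.015],[0,0,0,0,0,0.018],[0,0,0,0,0,0.021],[0,0,0,0,0,0.024]]';python3 r.py
python3 -m handwheel '[[0,0,0,0,0,0.003],[0,0,0,0,0,0.006],[0,0,0,0,0,0.009],[0,0,0,0,0,0.012],[0,0,0,0,0,0.015],[0,0,0,0,0,0.018],[0,0,0,0,0,0.021],[0,0,0,0,0,0.024]]';python3 r.py
```

```text
time_s: 17.75
position: [0.4827, -0.1607, 0.0774]
tcp_rot: [[-0.933, 0.36, 0.002], [0.36, 0.933, 0.001], [-0.002, 0.002, -1.0]]
force: [4.3, 7.8, -1.9]
opening: 0.683
grasp_force: 30.0
yaw 158.88601866095894 Mz -0.303 tau6 -0.231 v -4.0356196919791785
time_s: 18.42
position: [0.4828, -0.1607, 0.0774]
tcp_rot: [[-0.949, 0.315, 0.002], [0.315, 0.949, 0.001], [-0.002, 0.002, -1.0]]
force: [4.5, 7.7, -2.7]
opening: 0.682
grasp_force: 30.0
yaw 161.63513260078886 Mz -0.301 tau6 -0.231 v -4.0495319600484425
```

```bash

python3 -m handwheel '[[0,0,0,0,0,0.003],[0,0,0,0,0,0.006],[0,0,0,0,0,0.009],[0,0,0,0,0,0.012],[0,0,0,0,0,0.015],[0,0,0,0,0,0.018],[0,0,0,0,0,0.021],[0,0,0,0,0,0.024]]' | grep time;python3 r.py
```

```text
time_s: 19.08
yaw 164.3658845356768 Mz -0.278 tau6 -0.282 v -4.096237178681406
```

```bash

python3 -m handwheel '[[0,0,0,0,0,0.003],[0,0,0,0,0,0.006],[0,0,0,0,0,0.009],[0,0,0,0,0,0.012],[0,0,0,0,0,0.015],[0,0,0,0,0,0.018],[0,0,0,0,0,0.021],[0,0,0,0,0,0.024]]' | grep time;python3 r.py
```

```text
time_s: 19.75
yaw 167.08973162775519 Mz -0.381 tau6 -0.348 v -4.07311280366338
```

```bash

python3 -m handwheel '[[0,0,0,0,0,0],[0,0,0,0,0,0],[0,0,0,0,0,0],[0,0,0,0,0,0],[0,0,0,0,0,0],[0,0,0,0,0,0],[0,0,0,0,0,0],[0,0,0,0,0,0]]' | grep time;python3 r.py
python3 -m handwheel '[[0,0,0,0,0,0],[0,0,0,0,0,0],[0,0,0,0,0,0],[0,0,0,0,0,0],[0,0,0,0,0,0],[0,0,0,0,0,0],[0,0,0,0,0,0],[0,0,0,0,0,0]]' 1;python3 r.py
python3 -m handwheel '[[0,0,0.03,0,0,0],[0,0,0.07,0,0,0],[0,0,0.1,0,0,0],[0,0,0.13,0,0,0],[0,0,0.15,0,0,0],[0,0,0.15,0,0,0],[0,0,0.15,0,0,0],[0,0,0.15,0,0,0]]'
```

```text
time_s: 20.42
yaw 167.10069542987088 Mz -0.304 tau6 -0.316 v -0.005140735248913565
time_s: 21.08
position: [0.4816, -0.1618, 0.0775]
tcp_rot: [[-0.976, 0.219, 0.0], [0.219, 0.976, -0.0], [-0.0, -0.0, -1.0]]
force: [0.8, 0.2, 0.5]
opening: 0.996
grasp_force: 0.0
yaw 167.3378978857237 Mz -0.004 tau6 0.001 v -0.06792740374992717
time_s: 21.75
position: [0.4808, -0.1613, 0.2267]
tcp_rot: [[-0.976, 0.219, -0.002], [0.219, 0.976, 0.001], [0.002, 0.001, -1.0]]
force: [-0.3, -0.2, -0.4]
opening: 1.0
grasp_force: 0.0
```

```bash

python3 -m handwheel '[[0.03,-0.01,0.04,0,0,-0.06],[0.06,-0.01,0.06,0,0,-0.12],[0.09,0,0.06,0,0,-0.18],[0.12,0,0.06,0,0,-0.24],[0.12,0,0.06,0,0,-0.3],[0.12,0,0.06,0,0,-0.36],[0.12,0,0.06,0,0,-0.42],[0.12,0,0.06,0,0,-0.48]]' | grep time
python3 -m handwheel '[[0,0,0,0,0,-0.06],[0,0,0,0,0,-0.12],[0,0,0,0,0,-0.18],[0,0,0,0,0,-0.24],[0,0,0,0,0,-0.28],[0,0,0,0,0,-0.28],[0,0,0,0,0,-0.28],[0,0,0,0,0,-0.28]]' 
python3 - <<'E'
from h import *
np.set_printoptions(precision=4,suppress=True)
n='wrist';s,im,d=snap(n,'w6.png')
W=world(n,s,d);a=np.radians(79.8);ys=np.array([np.cos(a),np.sin(a)]);xs=np.array([ys[1],-ys[0]])
o=np.array([.6189,-.0476]);P=(W[...,:2]-o);X=P@xs*1e3;Y=P@ys*1e3;Z=W[...,2]*1e3
m=(Z>63.5)&(Z<75)&(abs(X)<27)&(Y>-60)&(Y<33)
print(cv2.minAreaRect(np.stack([X[m&(Y>-26)],Y[m&(Y>-26)]],-1).astype(np.float32)),Z[m].mean())
f=(Z>56)&(Z<72)&(Y>31)&(Y<60)&(abs(X)<20);print('fence',np.percentile(Y[f],[1,3]))
m=(Z>84)&(Z<105);p=np.stack([W[...,0][m],W[...,1][m]],-1)*1e3;print(p.mean(0))
E
```

```text
time_s: 22.42
time_s: 23.08
position: [0.6012, -0.1615, 0.286]
tcp_rot: [[0.167, 0.986, -0.002], [0.986, -0.167, 0.001], [0.001, -0.003, -1.0]]
force: [0.3, 0.2, -0.2]
opening: 1.003
grasp_force: 0.0
((0.20833206176757812, 3.5011959075927734), (49.63606643676758, 59.0003776550293), 0.05632438510656357) 66.48883199899412
fence [31.0966 31.2361]
[ 483.2773 -159.7016]
```

View pics/w6.png

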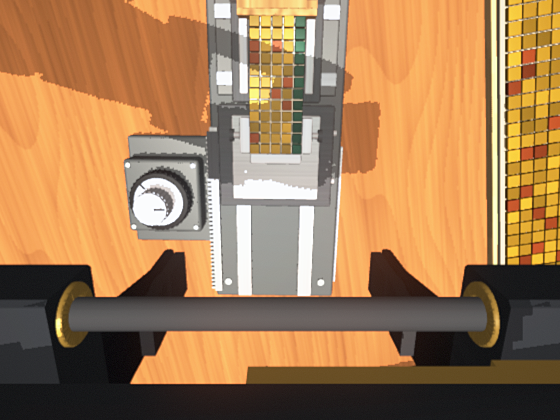

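The picture shows the two halves joined, running from (275,150) up to the cork at (275,10). The green border is continuous at x≈299, and the inner knob's index still points to the right, as at the start.

```bash
python3 -c "
from rig import bot
print(bot.hand_in())"
```

```text
the job is handed in; nothing more can be done
None
```

The job is handed in, with no verdict returned: the loose half lies in the seat against the fence with its border row in line, the joint was closed to about 10 N by the outer knob's torque reading, the inner knob looks unmoved in the last picture, and the arm is clear.

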